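# Raise the wire rack over the heat mat onto its gravity latch

### The arm

A 6-joint arm with a two-finger parallel gripper is mounted at the origin on the work surface. World frame = base frame: x ahead of the robot, y to its left, z up, the work surface at z = 0. Lengths are in m, angles in rad, forces in N, time in s.
With the tool pointing down it reaches from about 0.25 to 0.775 m from the base axis. Payload 8.9 kg.
Tool frame: the origin (TCP) lies at the very end of the fingers, on their centre line; the grasp point (between the pads) lies robot.grasp_offset behind it (robot.grasp_offset is the distance from the TCP to the grasp point, in m); y points along the fingers, x is the direction in which the jaws open and shut, and the axes are right-handed (so a half turn about y gives the same grasp; the last joint's range is limited). The gripper opens to 85 mm and grips with 20 to 120 N. Pads are 22 mm wide; open, the fingers measure 114 mm over their backs; the gripper's body (76 mm by 85 mm) begins 54 mm behind the grasp point. The pads swing forward as they close: fully open they stand 13 mm farther back than shut.
Start: joints at [-1.363, 0.291, -0.153, 1.127, 0, 1.431], TCP at [0.178, -0.494, 0.231] pointing down, gripper open.
Joint ranges: [-2.52, 2.52], [-0.91, 1.74], [-1.3, 1.37], [-1.96, 2.02], [-1.52, 1.47], [-3.14, 3.14]. Speed limits (rad/s): [2.22, 2.22, 2.79, 3.14, 3.14, 3.14].

### API

Orientations are given as a unit quaternion [x, y, z, w].
In Python, from station import observe, imaging, robot, recognise, regions_of, place_of gives the robot as it stands. The module is installed in compiled form; this text tells all that it offers.
- The arm moves only by the shell command python3 -m jog 'ROWS' [FORCE]. ROWS is JSON, a list of rows, each a list of 3 entries, a list of its own where there are three numbers: the shift along the tool's x, y, z in cm, then the turn, a rotation vector about the tool's x, y, z in rad, then the closure, from 0 (fully open) to 1 (shut). In form: [[[x, y, z], [ax, ay, az], hand], ...]. A call has 1 to 10 rows; each row shifts and turns the commanded pose from where the row before left it, along the tool's axes as they then stand; what a row does not reach is not made up. A row lasts 1/10 s, in which the tool goes at most 50 mm and 8.59 degrees, less where a joint would pass 70% of its speed; a pose out of reach is approached as far as the arm can. A call with a gripper value outside its range is refused whole. The fingers move at their own pace and stop on an object; FORCE is the grip in N (left out, the last holds). Time passes only in rows, so rows that do not move let the fingers close. It gives the time, the measured TCP pose, the force and the opening at its end, in the units of the state.
- observe(): the state, without advancing time (a new reading comes with each control period).
- imaging.camera(name): name is "side" or "top" or "wrist"; returns the picture (400x640x3 uint8, red, green, blue); there is no depth.
- imaging.camera_params(name): a dict with "fx", "fy", "cx", "cy" (pixels), "distortion" ([k1, k2, p1, p2, k3] as OpenCV has them; the pictures are not rectified), "eye" and "orientation" of the camera in the world; the wrist camera has in their place "tool_from_camera" (4x4, takes a point from camera to tool coordinates, whose origin is the TCP and whose axes are the tool frame's). Camera axes: x right, y down, z forward; pixel columns grow to the right and rows downward; lengths in m; the calibration is good to about 2 mm. A picture is of the moment at which its call begins: read the wrist's pose just before it. camera_params takes no time and is no camera call.
- robot.sign_off(): hands the job in, once; it reports no verdict.
Trained networks look in the newest picture that a camera, given by its name, has taken for a name from the list of things; names that differ only in an ending like _2 or _b are one class to them, and where a whole thing is asked for, a point or a joint stands for the part that bears it (a point fixed in the world has none). Each returns a list of dicts, best first, with "conf" (0 to 1); they miss things now and then, are a little off and sometimes report something else, mostly with a low value. They report only what shows in the picture. A call takes as long as a camera call.
- recognise(camera, query): "rect" ([left, top, right, bottom] in pixels, round what is visible of it).
- regions_of(camera, query): "mask" (400x640 bool, what is visible of it) and "rect" ([left, top, right, bottom] in pixels, round what is visible of it).
- place_of(camera, query): "pixel" ([column, row] in pixels: a listed point, or the origin of a listed thing).
The state is a dict: "time": time; "q": joint angles; "qd": joint speeds; "joint_efforts": joint torques, N m; "position": TCP position; "ee_rot": TCP orientation; "force": force on the tool from outside, world axes, zero at the start; "wrist_torque": the same for the moment, N m; "finger_gap": opening from 0.0 (shut) to 1.0 (fully open).
Only numpy, scipy, OpenCV 4.12 (cv2) and the standard library are available. Lean on these libraries where they do the work, as an engineer would, in place of code of your own. Each camera call takes 0.05 s, during which the arm holds its last target.

### The job

The wire rack is down over the heat mat and must go up so that loaf tins fit under it: take it by its black knob and raise it until its rung has passed the red gravity latch and the latch has dropped back below the rung, then lower it until it sits on the latch, and let go. The latch bar may be clamped at different heights, so feel for it: soft rubber buffers above the latch stop the rack once it is high enough. Do not force the rack against the buffers, the latch or its guides, do not let it drop, and leave the jar, the tins, the whisk, the scraper and the mat's button alone.

Things in the scene. Friction and masses are not known exactly. Their poses are not given: they have to be found in the camera images.
- stand: fixed grey base plate 230 (x) x 300 (y) x 10 mm with a black heat mat and two aluminium channel uprights (200 mm tall, centred at y = +-113 mm, x = 0); the rack slides straight up and down in them with 2 mm play all round (it may lean 0.03 rad). Origin on the table midway between the uprights; z up, x from the mat side to the latch side, y through the uprights
- latch_side (a point): point on the base (stand x = 30 mm, y = 0, 10 mm up) straight below the latch pin. A dark bar, clamped 106 to 156 mm up (pin height above table; varies, not measured), carries the red pawl: 36 mm wide, 38 long, 8 thick, hinged on the pin, pointing to -x and level at rest, 8 mm past the uprights' plane. It swings up only and falls back by its weight (120 g) in about 0.3 s
- rack: loose steel wire rack, 0.45 to 0.78 kg, 238 mm wide (y), 182 tall, centre of mass under the knob: stiles in the uprights, wire grid to -x at the bottom. Origin: centre of its underside in the plane of the uprights; axes as the stand's. At the start it rests 30 mm above the table; sitting on the pawl, 58 to 109 mm, by the latch bar's height. Press it on the stand with no more than 25 N
- rack_rung (a point): middle of the rack's level rung (along y, 10 mm thick), 55 mm above the rack's origin. Rising, it pushes the pawl up (about 1 N more to lift) and clears it some 22 mm above seated height. About 26 mm above seated height two lugs of the rack meet rubber buffers on the latch bar: springs, together 5 N per mm. Seated, the rung lies on the pawl, whose rubber mount gives 1 mm per 4 N
- rack_knob (a point): middle of the rack's black upright round knob, 28 mm diameter, 50 mm tall (25 mm above and below this point); 157 mm above the rack's origin and 20 mm to -x of it. Below the knob a thinner neck, 22 mm long, then the 14 mm top bar. Fingers best close along y of the rack; there the uprights start 105 mm to either side and end 200 mm above the table
- mat_button (a joint): green press button of the heat mat on the stand's base (x = -50, y = 125 mm), 5 mm travel: 0 = not pressed, in m. To be left alone
- jar: glass storage jar with orange seal and wire clamp lid, 92 mm diameter, 143 mm tall, upright; origin at the centre of its underside. Bystander
- tins: stack of nested aluminium loaf tins, 228 x 116 x 92 mm; origin at the centre of its underside. Bystander
- whisk: dough whisk lying along its x, 300 mm long, wooden handle to -x, wire loops to +x; origin at its middle, on the table. Bystander
- scraper: orange plastic dough scraper lying flat, 140 x 90 mm, 11 mm thick at its rib; origin at the centre of its underside. Bystander

How it is judged:
At the end, for the whole second after the job is handed in: the rack, let go and at rest (under 10 mm/s), upright within 0.08 rad and still in its uprights (within 10 mm), is held up by the latch: its origin 54 to 113 mm above the stand's underside, its weight on the stand (z of rack in the frame of stand between 0.054 and 0.113 m and angle between rack's own z axis and vertical below 0.08 rad and linear speed of rack below 0.01 m/s and horizontal distance between rack and stand below 0.01 m and contact force between rack and stand above 2 N); the robot touches nothing.
It fails at once if the rack is pressed against stand, latch or buffers with more than 25 N (contact force between rack and stand above 25 N).
It fails at once if the rack drops or is jerked (faster than 0.3 m/s) (linear speed of rack above 0.3 m/s).
It fails at once if a bystander is moved by more than 20 mm (distance of any of jar, tins, whisk, scraper from where it was at the start of the episode above 0.02 m).
It fails at once if the mat's button is pressed (value of joint mat_button above 0.003 m).
It also fails if it takes over 45 s, if anything falls off the work surface, if the arm or the gripper's body presses on something with over 40 N, if the wrist force passes 120 N, or if a joint passes its speed limit or range.

## Working session

There is one attempt and no reset: what is moved stays moved. The work goes in short steps, Python scripts to look and compute and a shell command to move; the robot and the scene stay as the last step left them, time stands still between calls to the robot, and variables do not carry over. Pictures are saved under pics/ and viewed, and the job is handed in when it is done.

```bash
mkdir -p pics; python3 - <<'E'
from station import observe, imaging, robot, recognise, regions_of, place_of
import cv2, numpy as np
s=observe(); print({k:np.round(v,3).tolist() for k,v in s.items()}); print(robot.grasp_offset)
for c in ["side","top","wrist"]:
    im=imaging.camera(c); cv2.imwrite(f"pics/{c}0.png",im[:,:,::-1])
    p=imaging.camera_params(c); print(c,{k:np.round(v,4).tolist() for k,v in p.items()})
    for q in ["rack_knob","rack_rung","latch_side","stand","rack","mat_button"]:
        print(q,[(np.round(r["pixel"],1).tolist(),round(r["conf"],2)) for r in place_of(c,q)][:2])
print(observe()["time"])
E
```

```text
{'time': 0.0, 'q': [-1.363, 0.291, -0.154, 1.127, -0.0, 1.432], 'qd': [-0.0, 0.0, 0.0, 0.001, 0.001, -0.0], 'joint_efforts': [-0.0, -53.714, 33.137, 0.016, -0.0, 0.0], 'position': [0.178, -0.493, 0.231], 'ee_rot': [-0.578, 0.407, -0.406, 0.579], 'force': [0.439, 0.68, 0.611], 'wrist_torque': [0.019, -0.008, -0.002], 'finger_gap': 1.003}
0.0187
side {'fx': 474.4567, 'fy': 474.4567, 'cx': 314.704, 'cy': 201.1998, 'distortion': [-0.0045, 0.0, 0.0, 0.0, 0.0], 'eye': [1.1302, -0.5699, 1.1826], 'orientation': [0.8663, 0.3723, -0.1328, -0.3054]}
rack_knob [([304.3, 192.9], 0.88)]
rack_rung [([308.4, 219.2], 0.92)]
latch_side [([319.3, 232.9], 0.62)]
stand [([309.8, 234.5], 0.68), ([308.9, 218.2], 0.36)]
rack [([309.7, 228.3], 0.82)]Traceback (most recent call last):
  File "<stdin>", line 8, in <module>
ValueError: it knows: jar, latch_side, rack, rack_knob, rack_rung, scraper, stand, tins, whisk
```

```bash
cat > h.py <<'E'
from station import observe, imaging, robot, recognise, regions_of, place_of
import cv2, numpy as np
from scipy.spatial.transform import Rotation as R
def cam(c):
    p=imaging.camera_params(c); K=np.array([[p["fx"],0,p["cx"]],[0,p["fy"],p["cy"]],[0,0,1]])
    if "eye" in p: return K,np.array(p["distortion"]),np.array(p["eye"]),R.from_quat(p["orientation"]).as_matrix()
    s=observe(); T=np.array(p["tool_from_camera"]); Rt=R.from_quat(s["ee_rot"]).as_matrix()
    return K,np.array(p["distortion"]),np.array(s["position"])+Rt@T[:3,3],Rt@T[:3,:3]
def ray(c,px):
    K,d,e,M=cam(c); u=cv2.undistortPoints(np.array([[px]],float),K,d)[0,0]
    v=M@np.array([u[0],u[1],1]); return e,v/np.linalg.norm(v)
def tri(obs):
    A=np.zeros((3,3));b=np.zeros(3)
    rs=[ray(c,p) for c,p in obs]
    for e,v in rs:
        P=np.eye(3)-np.outer(v,v);A+=P;b+=P@e
    x=np.linalg.solve(A,b); return x,[np.linalg.norm((np.eye(3)-np.outer(v,v))@(x-e)) for e,v in rs]
def atz(c,px,z):
    e,v=ray(c,px); return e+v*(z-e[2])/v[2]
def proj(c,X):
    K,d,e,M=cam(c); return cv2.projectPoints((M.T@(np.atleast_2d(X)-e).T).T.copy(),np.zeros(3),np.zeros(3),K,d)[0][:,0]
E
python3 - <<'E'
from h import *
D={}
for c in ["side","top","wrist"]:
    im=imaging.camera(c); cv2.imwrite(f"pics/{c}0.png",im[:,:,::-1])
    for q in ["rack_knob","rack_rung","latch_side","stand","rack","jar","tins","whisk","scraper"]:
        r=place_of(c,q); print(c,q,[(np.round(r["pixel"],1).tolist(),round(r["conf"],2)) for r in r][:2])
        if r and r[0]["conf"]>.5: D.setdefault(q,[]).append((c,r[0]["pixel"]))
for q,o in D.items():
    if len(o)>1: x,e=tri(o); print(q,np.round(x,4),np.round(e,4),[c for c,_ in o])
for k,z in [("rack_knob",.187),("rack_rung",.085),("latch_side",.01),("stand",0),("rack",.03)]:
    for c,p in D.get(k,[]): print(k,c,np.round(atz(c,p,z),4))
print(observe()["time"])
E
```

```text
side rack_knob [([300.9, 191.9], 0.85), ([251.1, 292.8], 0.73)]
side rack_rung [([306.8, 217.5], 0.82)]
side latch_side [([317.9, 235.2], 0.69)]
side stand [([309.7, 235.5], 0.78), ([341.4, 180.8], 0.61)]
side rack [([309.9, 227.9], 0.9), ([307.8, 190.2], 0.51)]
side jar [([251.8, 293.2], 0.92), ([304.5, 192.9], 0.26)]
side tins [([343.4, 183.1], 0.89)]
side whisk [([204.9, 323.8], 0.69)]
side scraper [([345.7, 151.2], 0.72)]
top rack_knob [([341.0, 195.6], 0.97)]
top rack_rung [([338.7, 196.9], 0.8)]
top latch_side [([335.3, 189.5], 0.67)]
top stand [([334.7, 198.6], 0.86), ([338.1, 191.4], 0.38)]
top rack [([337.9, 198.7], 0.9)]
top jar [([406.2, 190.1], 0.58)]
top tins [([275.4, 222.7], 0.59), ([339.3, 195.7], 0.28)]
top whisk [([449.7, 193.4], 0.83)]
top scraper [([239.4, 254.1], 0.93)]
wrist rack_knob []
wrist rack_rung []
wrist latch_side []
wrist stand []
wrist rack []
wrist jar []
wrist tins []
wrist whisk []
wrist scraper []
rack_knob [ 0.495  -0.022   0.1855] [0.0017 0.0017] ['side', 'top']
rack_rung [ 0.5118 -0.0173  0.0807] [0.0021 0.0021] ['side', 'top']
latch_side [ 0.5498 -0.008   0.0215] [0.0027 0.0027] ['side', 'top']
stand [ 0.5209 -0.009  -0.0078] [0.007 0.007] ['side', 'top']
rack [ 0.517  -0.0136  0.03  ] [0.0002 0.0002] ['side', 'top']
jar [ 0.5487 -0.2617 -0.0118] [0.0033 0.0033] ['side', 'top']
tins [ 0.4431  0.2066 -0.002 ] [0.0004 0.0004] ['side', 'top']
whisk [ 0.5338 -0.4133 -0.0081] [0.0002 0.0002] ['side', 'top']
scraper [ 0.3359  0.3324 -0.0174] [0.0023 0.0023] ['side', 'top']
rack_knob side [ 0.495  -0.0243  0.187 ]
rack_knob top [ 0.4957 -0.0205  0.187 ]
rack_rung side [ 0.5132 -0.0212  0.085 ]
rack_rung top [ 0.5121 -0.0155  0.085 ]
latch_side side [ 0.5427 -0.0048  0.01  ]
latch_side top [ 0.5539 -0.006   0.01  ]
stand side [ 0.5214 -0.0187  0.    ]
stand top [ 0.5234 -0.0031  0.    ]
rack side [ 0.5171 -0.0134  0.03  ]
rack top [ 0.5168 -0.0138  0.03  ]
1.8
```

View pics/side0.png

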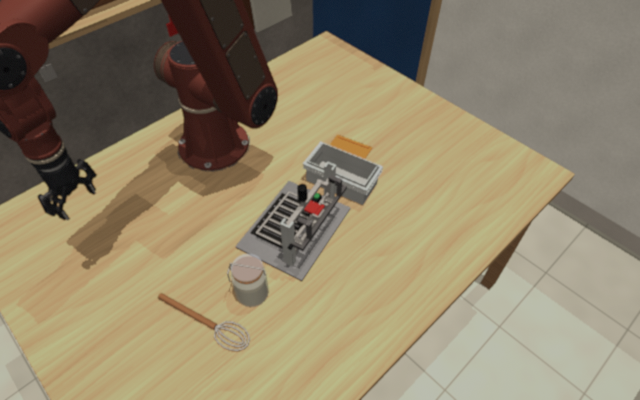

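View pics/top0.png

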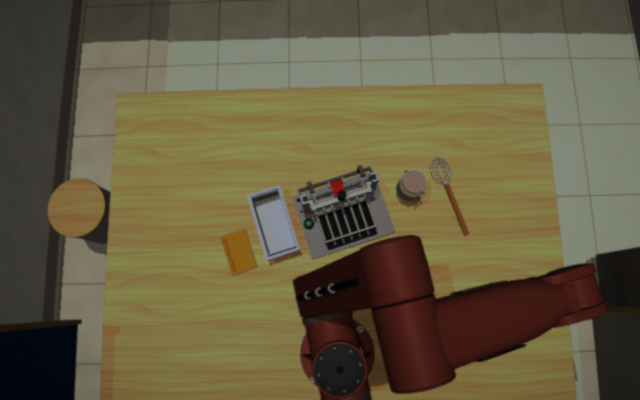

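View pics/wrist0.png

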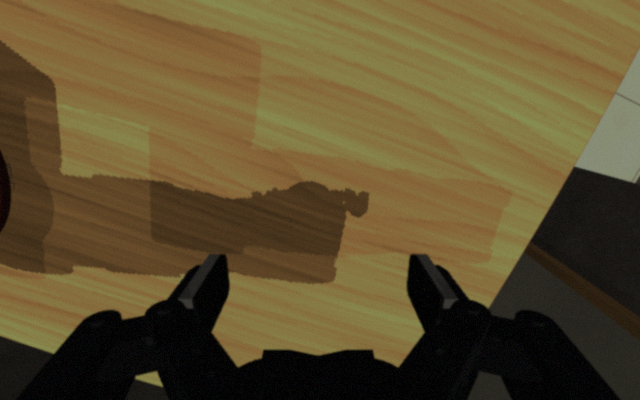

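```bash
python3 - <<'E'
from h import *
im=cv2.imread("pics/top0.png")[160:265,285:405]; cv2.imwrite("pics/topz.png",cv2.resize(im,None,fx=5,fy=5,interpolation=cv2.INTER_CUBIC))
im=cv2.imread("pics/side0.png")[155:280,230:390]; cv2.imwrite("pics/sidez.png",cv2.resize(im,None,fx=5,fy=4.8,interpolation=cv2.INTER_CUBIC))
s=observe(); print(np.round(R.from_quat(s["ee_rot"]).as_matrix(),3))
E
```

```text
[[ 0.34  0.    0.94]
 [-0.94  0.    0.34]
 [-0.   -1.    0.  ]]
```

View pics/topz.png

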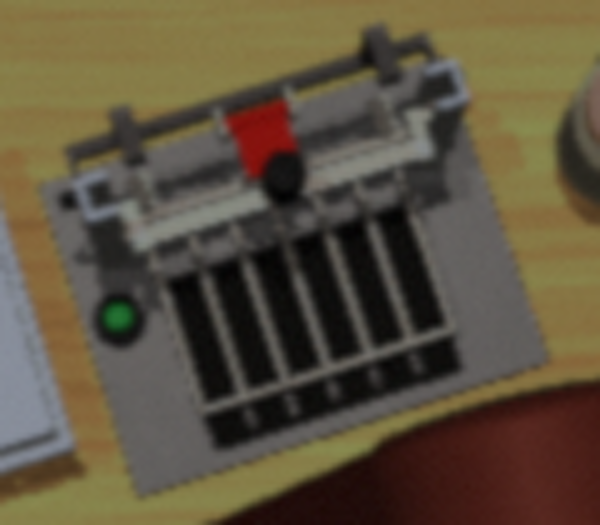

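View pics/sidez.png

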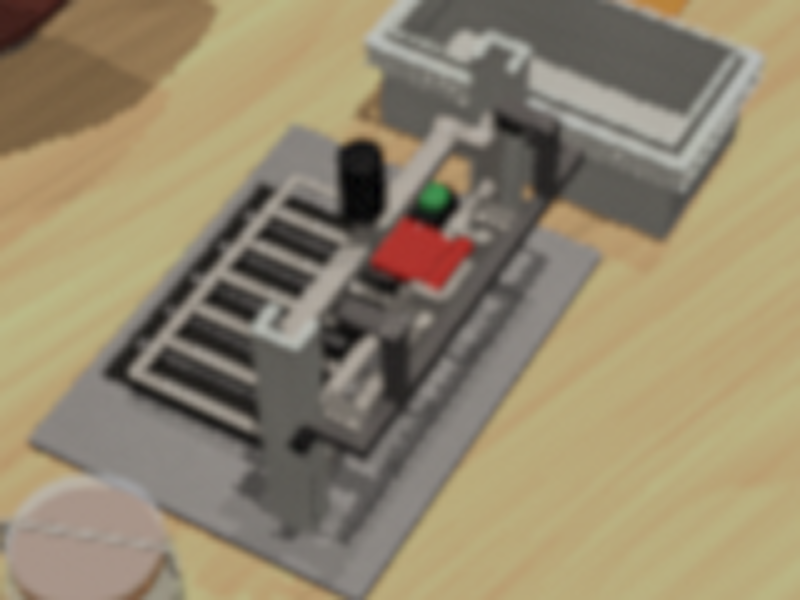

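```bash
python3 - <<'E'
from h import *
t=lambda x,y:(x/5+285-.4,y/5+160-.4); sd=lambda x,y:(x/5+230-.4,y/4.8+155-.4)
BL,TL,BR=[atz("top",t(*p),.01) for p in [(138,495),(40,182),(548,358)]]
U1=atz("top",t(98,195),.2);U2=atz("top",t(450,82),.2)
a=lambda v:np.arctan2(v[1],v[0])
print(BL,TL,BR,a(TL-BL),a(BL-BR)-np.pi/2,a(U1-U2)-np.pi/2,(U1+U2)/2, np.linalg.norm(U1-U2),np.linalg.norm(TL-BL),np.linalg.norm(BL-BR), "mid",(TL+BR)/2)
U1s=atz("side",sd(490,55),.2);U2s=atz("side",sd(285,325),.2);print(a(U1s-U2s)-np.pi/2,(U1s+U2s)/2)
for s_,t_ in [((372,262),(300,148)),((410,218),(243,165)),((437,290),(287,98)),((470,245),(225,115))]:
    print(tri([("side",sd(*s_)),("top",t(*t_))]))
s=observe(); print(s["time"])
# targets
def plan(X,yaw):
    M=R.from_quat(s["ee_rot"]).as_matrix(); print("shift cm",np.round(M.T@(np.array(X)-s["position"])*100,2))
    for sg in (1,-1):
        x=sg*np.array([-np.sin(yaw),np.cos(yaw),0]); y=np.array([0,0,-1.]); T=np.c_[x,y,np.cross(x,y)]
        print("rot",R.from_matrix(M.T@T).as_rotvec())
plan([.496,-.022,.30],.28)
E
```

```text
[0.31408706 0.07933223 0.01      ] [0.53421604 0.14433071 0.01      ] [ 0.40152175 -0.20581877  0.01      ] 0.28711585702563136 0.29752448509114715 0.2931853583984154 [ 0.5198005  -0.01648149  0.2       ] 0.23195904119480604 0.22952466337881847 0.29825479410738925 mid [ 0.4678689  -0.03074403  0.01      ]
0.3090948235828086 [ 0.51911128 -0.01955047  0.2       ]
(array([ 0.52302493, -0.03603798,  0.14718113]), [np.float64(0.002668888095830064), np.float64(0.002668888095830093)])
(array([0.51308135, 0.00148126, 0.14656819]), [np.float64(0.0021775273529672087), np.float64(0.0021775273529672434)])
(array([ 0.55917722, -0.02571282,  0.14453099]), [np.float64(0.0009652596519469574), np.float64(0.0009652596519469382)])
(array([0.54802431, 0.0131861 , 0.14256471]), [np.float64(0.0010901255069122775), np.float64(0.0010901255069123538)])
1.8
shift cm [-33.57  -6.87  45.9 ]
rot [-1.02605182e-05 -3.07478153e+00  1.26468167e-05]
rot [-8.22309614e-06  6.68111260e-02 -6.67149917e-06]
```

```bash
python3 -m jog '[[[0,-4.0,0],[0,0.053,0],0],[[-1.5,-3.5,2],[0,0,0],0],[[-2.9,0,4],[0,0,0],0],[[-2.9,0,4],[0,0,0],0],[[-2.9,0,4],[0,0,0],0],[[-2.9,0,4],[0,0,0],0],[[-2.9,0,4],[0,0,0],0],[[-2.9,0,4],[0,0,0],0],[[-2.9,0,4],[0,0,0],0],[[-2.9,0,4],[0,0,0],0]]'
python3 - <<'E'
from h import *
s=observe(); M=R.from_quat(s["ee_rot"]).as_matrix(); print(s["time"],np.round(M,3),M.T@(np.array([.496,-.022,.30])-s["position"])*100)
E
```

```text
time: 2.8
position: [0.4333, -0.157, 0.3066]
ee_rot: [-0.568, 0.421, -0.422, 0.568]
force: [1.0, 0.0, -0.1]
finger_gap: 0.998
2.8 [[ 0.29   0.001  0.957]
 [-0.957 -0.     0.29 ]
 [ 0.001 -1.     0.001]] [-11.11027907   0.65736137   9.90998375]
```

```bash
python3 -m jog '[[[-3,0,2.8],[0,0,0],0],[[-3,0,2.8],[0,0,0],0],[[-3,0,2.3],[0,0,0],0],[[0,0,0],[0,0,0],0],[[0,0,0],[0,0,0],0]]'
python3 - <<'E'
from h import *
s=observe(); M=R.from_quat(s["ee_rot"]).as_matrix(); print(s["time"],M.T@(np.array([.496,-.022,.30])-s["position"])*100)
for c in ["wrist","top"]:
    im=imaging.camera(c); cv2.imwrite(f"pics/{c}1.png",im[:,:,::-1])
    r=place_of(c,"rack_knob"); print([(np.round(x["pixel"],1),x["conf"]) for x in r])
    if r: print(atz(c,r[0]["pixel"],.187))
K,d,e,Mc=cam("wrist"); print(e,Mc)
print(proj("wrist",[[.495,-.022,.212],[.495,-.022,.187]]))
E
```

```text
time: 3.3
position: [0.4819, -0.0493, 0.3062]
ee_rot: [0.568, -0.421, 0.421, -0.568]
force: [-0.4, 0.0, 0.4]
finger_gap: 1.003
3.3 [-2.19738948  0.61873364  2.14157919]
[(array([297.5, 166.6]), 0.76)]
[ 0.49925134 -0.02758535  0.187     ]
[]
[ 0.55601572 -0.02884599  0.44896862] [[ 2.88521839e-01 -9.13205742e-01 -2.87767997e-01]
 [-9.57473291e-01 -2.75116014e-01 -8.69256895e-02]
 [ 2.11454457e-04  3.00610131e-01 -9.53747086e-01]]
[[286.7417194  176.0362189 ]
 [289.50027802 169.28618647]]
```

View pics/wrist1.png

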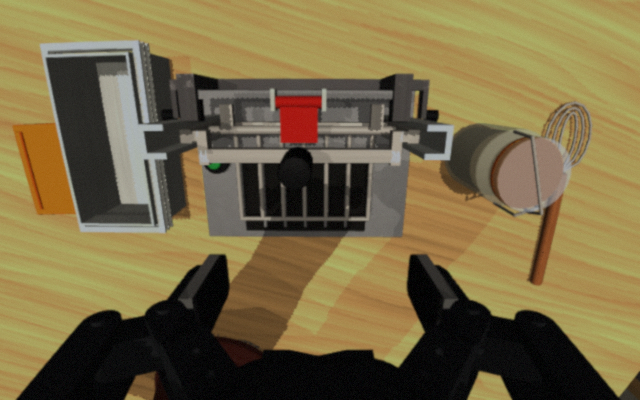

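```bash
python3 -m jog '[[[-0.9,2,1.1],[0,0,0],0],[[-0.96,2.6,1.15],[0,0,0],0],[[0,2,0],[0,0,0],0],[[0,0,0],[0,0,0],0],[[0,0,0],[0,0,0],0]]'
python3 - <<'E'
from h import *
im=imaging.camera("wrist"); cv2.imwrite(f"pics/wrist2.png",im[:,:,::-1])
r=place_of("wrist","rack_knob"); print([(np.round(x["pixel"],1),x["conf"]) for x in r])
if r: print(atz("wrist",r[0]["pixel"],.187))
s=observe();M=R.from_quat(s["ee_rot"]).as_matrix();p=np.array(s["position"])
print(s["time"],"tcp px, grasp px",proj("wrist",[p,p-M[:,1]*.0187,p+M[:,1]*.028,p+M[:,1]*.053]))
E
```

```text
time: 4.0
position: [0.4979, -0.0263, 0.2408]
ee_rot: [0.568, -0.422, 0.422, -0.567]
force: [0.4, 0.2, -0.1]
finger_gap: 0.999
[(array([315.8, 218.7]), 0.82), (array([125.9, 158.7]), 0.67)]
[ 0.49928613 -0.02522391  0.187     ]
4.1 tcp px, grasp px [[316.8869677  258.8327735 ]
 [316.79247418 278.66696044]
 [316.99520931 236.16035158]
 [317.06887822 220.75808163]]
```

View pics/wrist2.png

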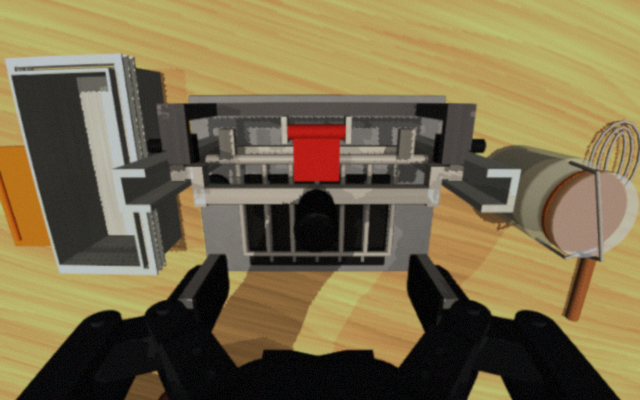

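```bash
python3 -m jog '[[[0.05,2,0.1],[0,0,0],0],[[0,2,0],[0,0,0],0],[[0,2,0],[0,0,0],0],[[0,1.0,0],[0,0,0],0],[[0,0,0],[0,0,0],0],[[0,0,0],[0,0,0],0]]'
python3 - <<'E'
from h import *
im=imaging.camera("wrist"); cv2.imwrite(f"pics/wrist3.png",im[:,:,::-1])
im=imaging.camera("side"); cv2.imwrite(f"pics/side3.png",cv2.resize(im[155:280,230:390,::-1],None,fx=5,fy=4.8))
s=observe();print(s["position"],s["force"])
E
```

```text
time: 4.7
position: [0.4997, -0.026, 0.1713]
ee_rot: [-0.568, 0.421, -0.422, 0.568]
force: [0.5, -0.3, 0.9]
finger_gap: 0.999
[ 0.4999252  -0.02592241  0.17144986] [-0.05940851 -0.16883192  1.24861555]
```

View pics/wrist3.png

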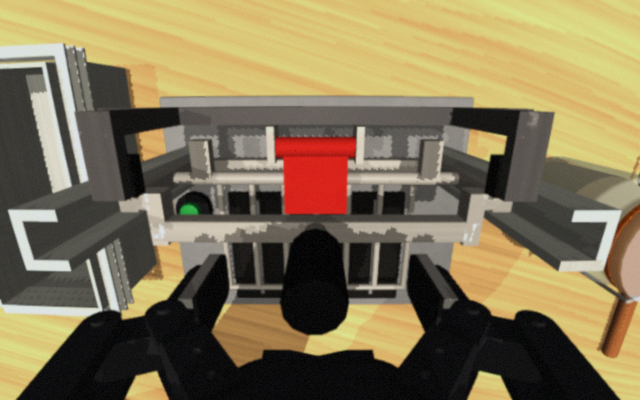

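View pics/side3.png

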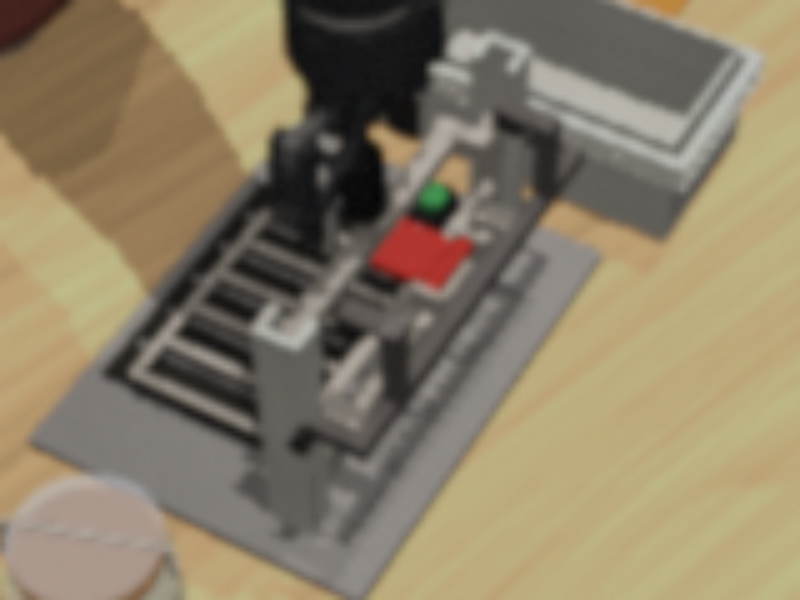

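```bash
python3 -m jog '[[[0,0,0],[0,0,0],0.5],[[0,0,0],[0,0,0],0.5],[[0,0,0],[0,0,0],0.6],[[0,0,0],[0,0,0],0.7],[[0,0,0],[0,0,0],0.8],[[0,0,0],[0,0,0],0.9],[[0,0,0],[0,0,0],1],[[0,0,0],[0,0,0],1]]' 20
```

```text
time: 5.6
position: [0.4992, -0.0257, 0.1705]
ee_rot: [-0.568, 0.421, -0.421, 0.568]
force: [-1.0, 0.2, 4.0]
finger_gap: 0.321
```

```bash
python3 -m jog '[[[0,0,0],[0,0,0],1],[[0,0,0],[0,0,0],1],[[0,-0.1,0],[0,0,0],1],[[0,-0.1,0],[0,0,0],1],[[0,-0.2,0],[0,0,0],1],[[0,-0.2,0],[0,0,0],1],[[0,0,0],[0,0,0],1]]' 40
```

```text
time: 6.3
position: [0.499, -0.0257, 0.1764]
ee_rot: [0.568, -0.421, 0.421, -0.568]
force: [1.6, -0.1, -6.3]
finger_gap: 0.318
```

```bash
python3 -m jog '[[[0,-0.4,0],[0,0,0],1],[[0,-0.4,0],[0,0,0],1],[[0,-0.4,0],[0,0,0],1],[[0,-0.4,0],[0,0,0],1],[[0,-0.4,0],[0,0,0],1],[[0,-0.4,0],[0,0,0],1],[[0,-0.4,0],[0,0,0],1],[[0,-0.4,0],[0,0,0],1],[[0,0,0],[0,0,0],1],[[0,0,0],[0,0,0],1]]'
```

```text
time: 7.3
position: [0.4991, -0.0257, 0.2083]
ee_rot: [0.568, -0.421, 0.421, -0.568]
force: [0.5, 1.2, -6.6]
finger_gap: 0.318
```

```bash
python3 -m jog '[[[0,-0.3,0],[0,0,0],1],[[0,-0.3,0],[0,0,0],1],[[0,-0.3,0],[0,0,0],1],[[0,-0.3,0],[0,0,0],1],[[0,-0.3,0],[0,0,0],1],[[0,-0.3,0],[0,0,0],1],[[0,0,0],[0,0,0],1]]'
python3 - <<'E'
from h import *
im=imaging.camera("wrist"); cv2.imwrite(f"pics/wrist4.png",im[:,:,::-1])
im=imaging.camera("side"); cv2.imwrite(f"pics/side4.png",cv2.resize(im[155:280,230:390,::-1],None,fx=5,fy=4.8))
s=observe();print(s["position"],s["force"])
E
```

```text
time: 8.0
position: [0.4992, -0.0258, 0.2267]
ee_rot: [0.568, -0.421, 0.422, -0.568]
force: [0.7, 1.2, -8.3]
finger_gap: 0.318
[ 0.49914578 -0.02576176  0.22633592] [ 0.89120959  0.7932377  -8.31974177]
```

View pics/wrist4.png

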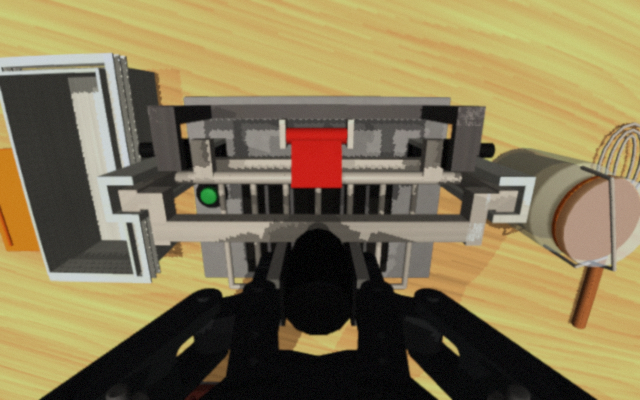

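View pics/side4.png

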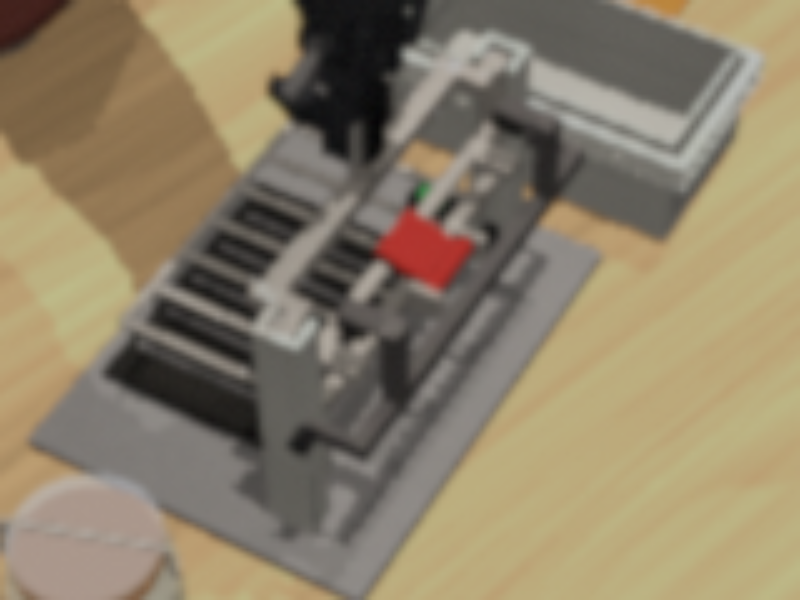

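```bash
python3 -m jog '[[[0,-0.2,0],[0,0,0],1],[[0,-0.2,0],[0,0,0],1],[[0,-0.2,0],[0,0,0],1],[[0,-0.2,0],[0,0,0],1],[[0,-0.2,0],[0,0,0],1],[[0,0,0],[0,0,0],1]]'; python3 -m jog '[[[0,-0.2,0],[0,0,0],1],[[0,-0.2,0],[0,0,0],1],[[0,-0.2,0],[0,0,0],1],[[0,0,0],[0,0,0],1]]'
```

```text
time: 8.7
position: [0.4991, -0.0258, 0.2366]
ee_rot: [0.568, -0.421, 0.421, -0.568]
force: [0.5, -0.0, -7.0]
finger_gap: 0.322
time: 9.1
position: [0.4992, -0.0258, 0.2426]
ee_rot: [-0.568, 0.421, -0.422, 0.568]
force: [-0.5, 0.8, -7.1]
finger_gap: 0.317
```

```bash
python3 -m jog '[[[0,-0.2,0],[0,0,0],1],[[0,-0.2,0],[0,0,0],1],[[0,-0.1,0],[0,0,0],1],[[0,0,0],[0,0,0],1]]'; python3 - <<'E'
from h import *
im=imaging.camera("wrist"); cv2.imwrite(f"pics/wrist5.png",im[:,:,::-1])
im=imaging.camera("side"); cv2.imwrite(f"pics/side5.png",cv2.resize(im[155:280,230:390,::-1],None,fx=5,fy=4.8))
s=observe();print(s["position"],s["force"])
E
```

```text
time: 9.5
position: [0.4993, -0.0257, 0.2475]
ee_rot: [-0.568, 0.421, -0.422, 0.568]
force: [-0.8, 1.1, -6.5]
finger_gap: 0.321
[ 0.49910699 -0.02574061  0.24728558] [-0.15659851 -1.17991346 -7.6691157 ]
```

View pics/wrist5.png

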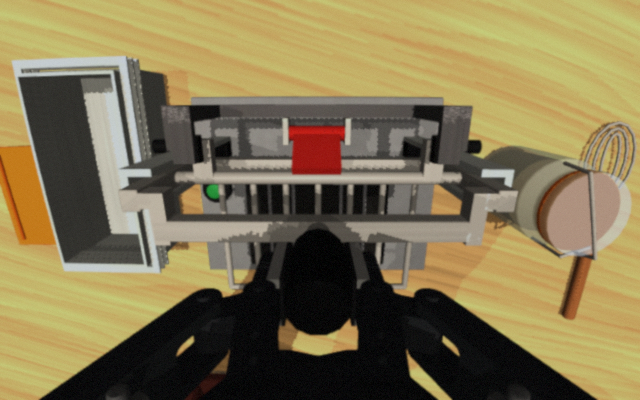

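View pics/side5.png

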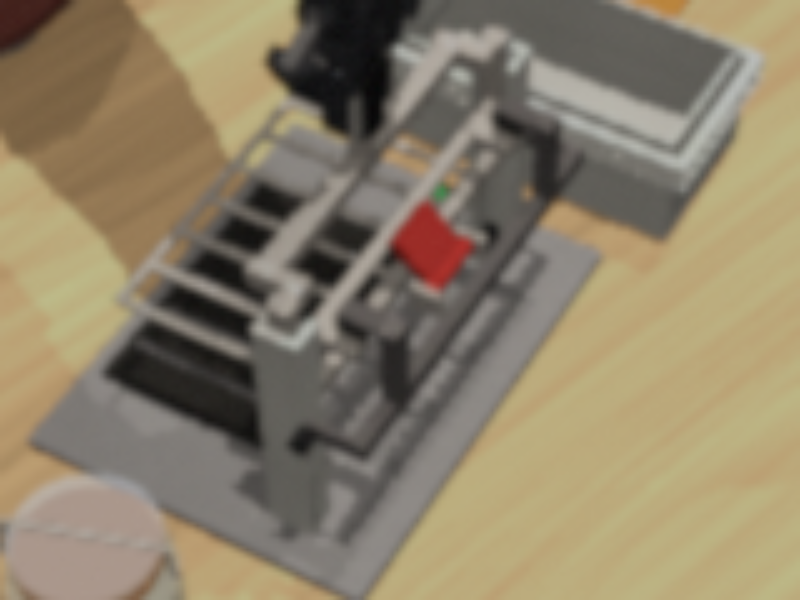

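```bash
python3 -m jog '[[[0,-0.1,0],[0,0,0],1],[[0,-0.1,0],[0,0,0],1],[[0,-0.1,0],[0,0,0],1],[[0,-0.1,0],[0,0,0],1],[[0,0,0],[0,0,0],1]]';python3 -m jog '[[[0,-0.1,0],[0,0,0],1],[[0,-0.1,0],[0,0,0],1],[[0,-0.1,0],[0,0,0],1],[[0,0,0],[0,0,0],1],[[0,0,0],[0,0,0],1]]'; python3 - <<'E'
from h import *
im=imaging.camera("wrist"); cv2.imwrite(f"pics/wrist6.png",im[:,:,::-1])
im=imaging.camera("side"); cv2.imwrite(f"pics/side6.png",cv2.resize(im[155:280,230:390,::-1],None,fx=5,fy=4.8))
s=observe();print(s["position"],s["force"])
E
```

```text
time: 10.1
position: [0.4992, -0.0257, 0.2515]
ee_rot: [-0.568, 0.421, -0.422, 0.568]
force: [-0.0, -0.5, -6.5]
finger_gap: 0.315
time: 10.6
position: [0.4991, -0.0257, 0.2543]
ee_rot: [0.568, -0.421, 0.421, -0.568]
force: [-0.1, -1.3, -6.7]
finger_gap: 0.316
[ 0.49907167 -0.02574877  0.25427   ] [-1.47418319 -1.0025571  -6.61632686]
```

View pics/side6.png

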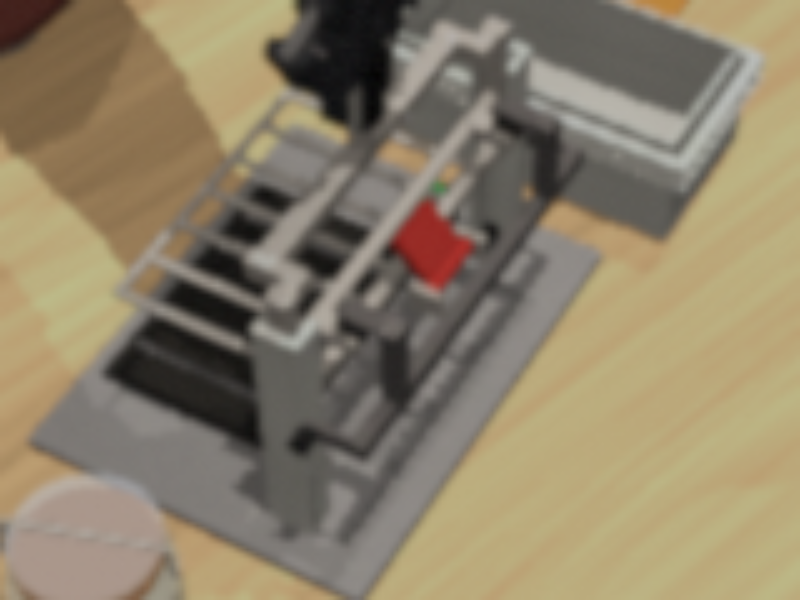

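```bash
for i in 1 2; do :; done; python3 -m jog '[[[0,-0.1,0],[0,0,0],1],[[0,-0.1,0],[0,0,0],1],[[0,0,0],[0,0,0],1],[[0,0,0],[0,0,0],1]]';python3 -m jog '[[[0,-0.1,0],[0,0,0],1],[[0,-0.1,0],[0,0,0],1],[[0,0,0],[0,0,0],1],[[0,0,0],[0,0,0],1]]'; python3 - <<'E'
from h import *
im=imaging.camera("wrist"); cv2.imwrite(f"pics/wrist7.png",im[:,:,::-1])
im=imaging.camera("side"); cv2.imwrite(f"pics/side7.png",cv2.resize(im[155:280,230:390,::-1],None,fx=5,fy=4.8))
s=observe();print(s["position"],s["force"])
E
```

```text
time: 11.1
position: [0.4992, -0.0257, 0.2564]
ee_rot: [-0.568, 0.421, -0.421, 0.568]
force: [-0.2, 0.1, -7.1]
finger_gap: 0.316
time: 11.5
position: [0.4992, -0.0257, 0.2583]
ee_rot: [-0.568, 0.421, -0.421, 0.568]
force: [0.6, -0.4, -7.2]
finger_gap: 0.319
[ 0.49914121 -0.02571672  0.25827532] [ 0.1576505  -0.18458808 -7.36573341]
```

View pics/side7.png

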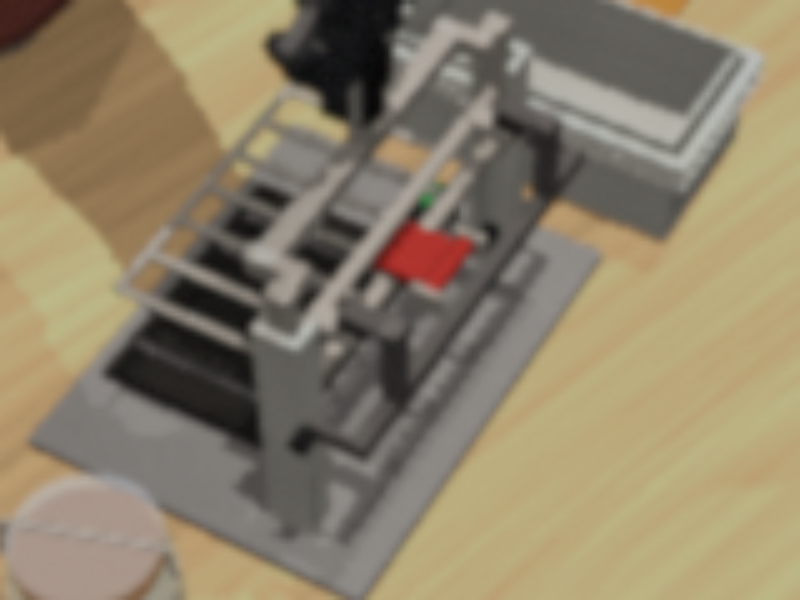

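View pics/wrist7.png

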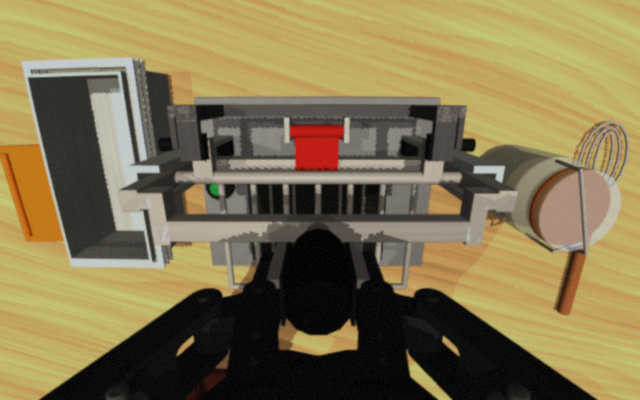

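```bash
python3 -m jog '[[[0,0.1,0],[0,0,0],1],[[0,0.2,0],[0,0,0],1],[[0,0.2,0],[0,0,0],1],[[0,0.2,0],[0,0,0],1],[[0,0.2,0],[0,0,0],1],[[0,0.2,0],[0,0,0],1],[[0,0.2,0],[0,0,0],1],[[0,0.1,0],[0,0,0],1],[[0,0,0],[0,0,0],1]]'; python3 -m jog '[[[0,0.1,0],[0,0,0],1],[[0,0.1,0],[0,0,0],1],[[0,0.1,0],[0,0,0],1],[[0,0.1,0],[0,0,0],1],[[0,0,0],[0,0,0],1]]'
```

```text
time: 12.5
position: [0.4991, -0.0257, 0.2441]
ee_rot: [0.568, -0.421, 0.421, -0.568]
force: [-0.8, -0.3, -6.9]
finger_gap: 0.311
time: 13.0
position: [0.4991, -0.0257, 0.2401]
ee_rot: [0.568, -0.422, 0.421, -0.568]
force: [-0.8, 0.3, -6.9]
finger_gap: 0.321
```

```bash
python3 -m jog '[[[0,0.1,0],[0,0,0],1],[[0,0.1,0],[0,0,0],1],[[0,0.1,0],[0,0,0],1],[[0,0,0],[0,0,0],1],[[0,0,0],[0,0,0],1]]'; python3 -m jog '[[[0,0.1,0],[0,0,0],1],[[0,0,0],[0,0,0],1],[[0,0,0],[0,0,0],1]]'
```

```text
time: 13.5
position: [0.4991, -0.0257, 0.2373]
ee_rot: [0.568, -0.421, 0.421, -0.568]
force: [-0.5, 0.3, -6.8]
finger_gap: 0.318
time: 13.8
position: [0.4991, -0.0257, 0.2363]
ee_rot: [-0.568, 0.421, -0.421, 0.568]
force: [-1.0, 0.5, -7.5]
finger_gap: 0.316
```

```bash
python3 -m jog '[[[0,0.1,0],[0,0,0],1],[[0,0,0],[0,0,0],1],[[0,0,0],[0,0,0],1]]'; python3 -m jog '[[[0,0.1,0],[0,0,0],1],[[0,0,0],[0,0,0],1],[[0,0,0],[0,0,0],1]]'
```

```text
time: 14.1
position: [0.4991, -0.0257, 0.2353]
ee_rot: [-0.568, 0.421, -0.421, 0.568]
force: [0.1, -0.8, -7.8]
finger_gap: 0.314
time: 14.4
position: [0.4991, -0.0257, 0.2343]
ee_rot: [-0.568, 0.421, -0.421, 0.568]
force: [-0.6, -0.3, -6.9]
finger_gap: 0.317
```

```bash
python3 -m jog '[[[0,0.1,0],[0,0,0],1],[[0,0,0],[0,0,0],1],[[0,0,0],[0,0,0],1]]'; python3 - <<'E'
from h import *
im=imaging.camera("wrist"); cv2.imwrite(f"pics/wrist8.png",im[:,:,::-1])
im=imaging.camera("side"); cv2.imwrite(f"pics/side8.png",cv2.resize(im[155:280,230:390,::-1],None,fx=5,fy=4.8))
s=observe();print(s["position"],s["force"])
E
```

```text
time: 14.7
position: [0.4992, -0.0257, 0.2335]
ee_rot: [-0.568, 0.421, -0.422, 0.568]
force: [-0.6, -0.7, -5.1]
finger_gap: 0.315
[ 0.49920067 -0.02572159  0.23344854] [-0.89318023 -1.02563131 -4.39050515]
```

View pics/side8.png

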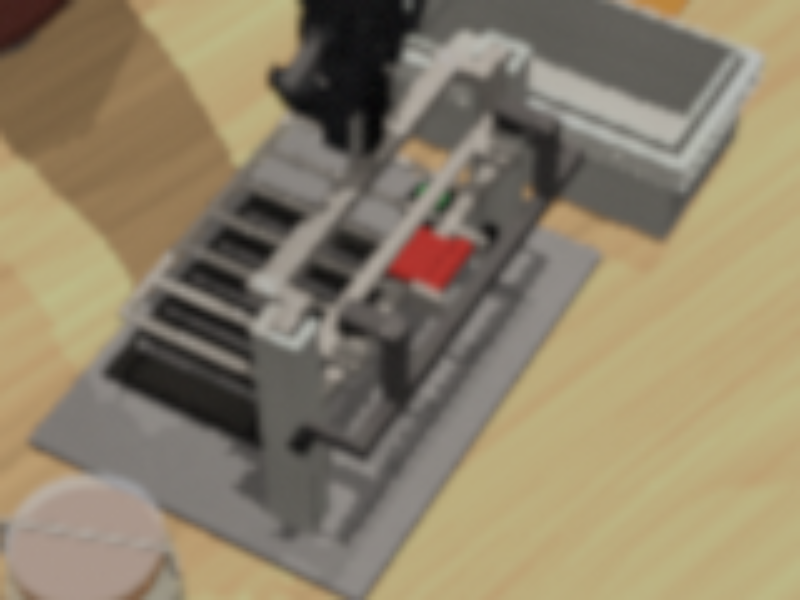

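View pics/wrist8.png

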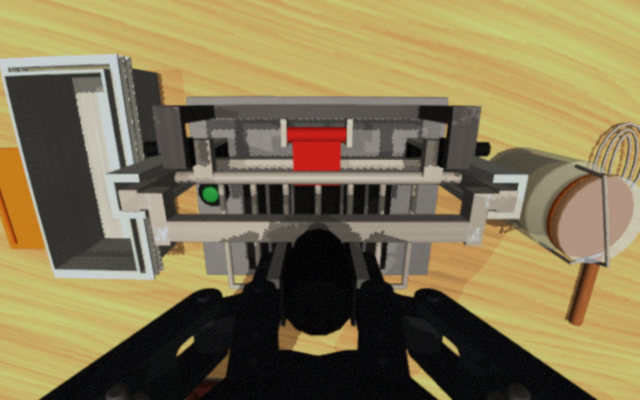

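```bash
python3 -m jog '[[[0,0.07,0],[0,0,0],1],[[0,0,0],[0,0,0],1],[[0,0,0],[0,0,0],1]]'; python3 -m jog '[[[0,0.06,0],[0,0,0],1],[[0,0,0],[0,0,0],1],[[0,0,0],[0,0,0],1]]'
```

```text
time: 15.1
position: [0.4992, -0.0257, 0.2328]
ee_rot: [-0.568, 0.421, -0.422, 0.568]
force: [-1.7, -0.9, -0.8]
finger_gap: 0.32
time: 15.4
position: [0.4992, -0.0258, 0.2322]
ee_rot: [-0.568, 0.421, -0.422, 0.568]
force: [-1.2, -0.7, 0.2]
finger_gap: 0.321
```

```bash
python3 -m jog '[[[0,0.0,0],[0,0,0],1],[[0,0,0],[0,0,0],0.69],[[0,0,0],[0,0,0],0.65],[[0,0,0],[0,0,0],0.6],[[0,0,0],[0,0,0],0.5],[[0,0,0],[0,0,0],0.3],[[0,0,0],[0,0,0],0],[[0,0,0],[0,0,0],0],[[0,0,0],[0,0,0],0]]' 20; python3 - <<'E'
from h import *
im=imaging.camera("wrist"); cv2.imwrite(f"pics/wrist9.png",im[:,:,::-1])
im=imaging.camera("side"); cv2.imwrite(f"pics/side9.png",cv2.resize(im[155:280,230:390,::-1],None,fx=5,fy=4.8))
s=observe();print(s["position"],s["force"])
E
```

```text
time: 16.3
position: [0.4992, -0.0257, 0.232]
ee_rot: [-0.568, 0.421, -0.421, 0.568]
force: [0.1, -0.0, -0.5]
finger_gap: 1.0
[ 0.49915123 -0.02573871  0.232003  ] [ 0.25783045 -0.39704457 -0.24638196]
```

View pics/side9.png

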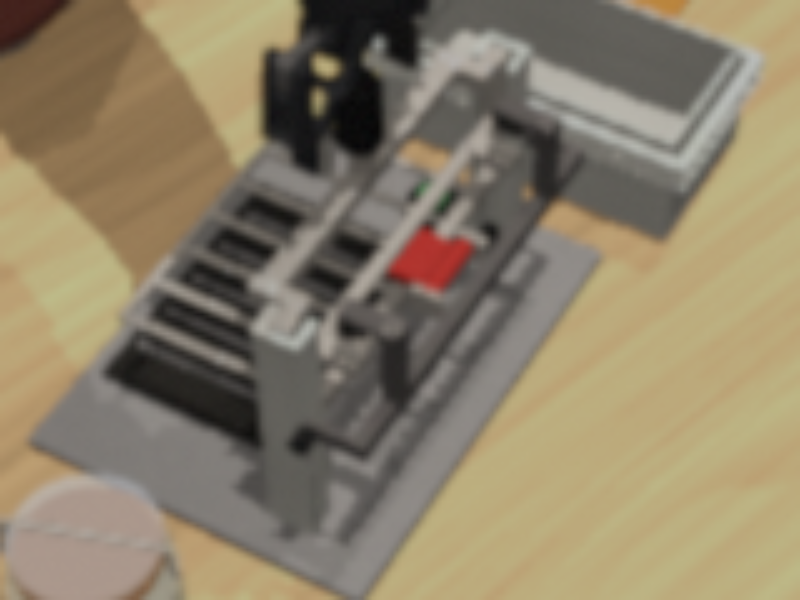

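View pics/wrist9.png

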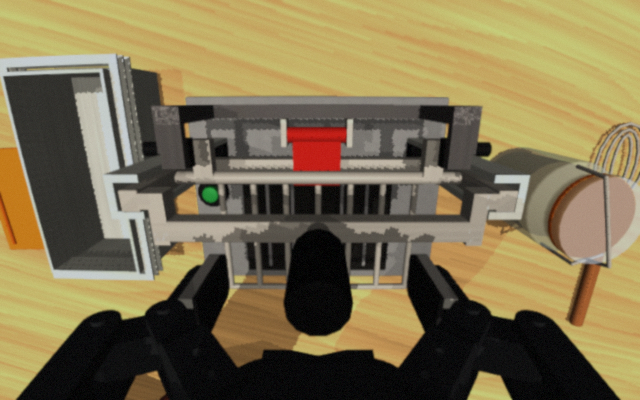

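The jaws are open and clear on both sides of the knob (column 317). The rack stayed up with its rung across the pawl (column 317, row 178). Next I retract straight up.

```bash
python3 -m jog '[[[0,-1,0],[0,0,0],0],[[0,-2,0],[0,0,0],0],[[0,-2.5,0],[0,0,0],0],[[0,-2.5,0],[0,0,0],0],[[0,-1,0],[0,0,0],0],[[0,0,0],[0,0,0],0],[[0,0,0],[0,0,0],0]]'; python3 - <<'E'
from h import *
im=imaging.camera("side"); cv2.imwrite(f"pics/side10.png",cv2.resize(im[155:280,230:390,::-1],None,fx=5,fy=4.8))
im=imaging.camera("wrist"); cv2.imwrite(f"pics/wrist10.png",im[:,:,::-1])
o=[]
for c in ["side","wrist"]:
    r=place_of(c,"rack_knob"); print(c,r[:1])
    if r:o.append((c,r[0]["pixel"]))
if len(o)==2: print(tri(o))
E
```

```text
time: 17.1
position: [0.4989, -0.0257, 0.3213]
ee_rot: [0.568, -0.422, 0.421, -0.568]
force: [0.7, -0.3, -0.9]
finger_gap: 1.005
side [{'pixel': [302.4, 176.0], 'conf': 0.81}]
wrist [{'pixel': [320.4, 212.9], 'conf': 0.69}]
(array([ 0.50383727, -0.02620177,  0.26171443]), [np.float64(0.0014532056285094753), np.float64(0.0014532056285093714)])
```

View pics/side10.png

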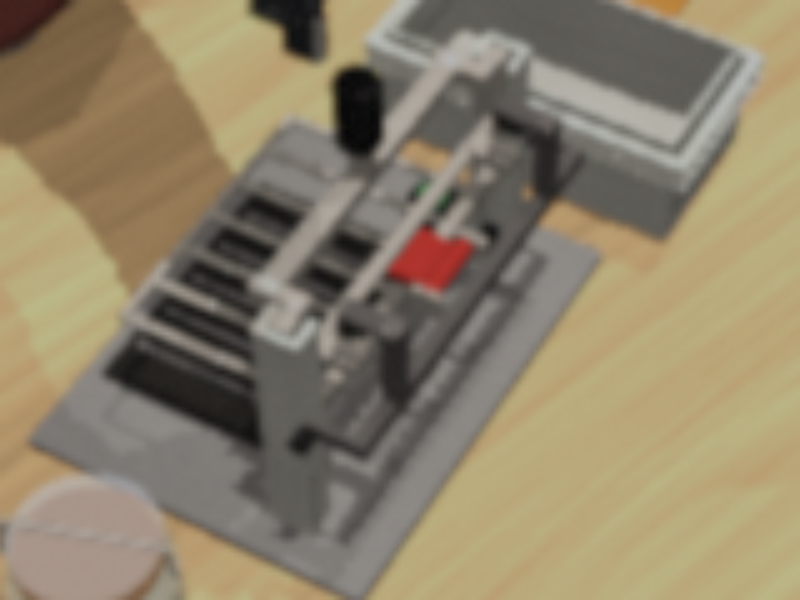

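The rack sits on the pawl and the gripper is well above the knob, touching nothing.

```bash
python3 -c "
from station import robot
print(robot.sign_off())"
```

```text
the job is handed in; nothing more can be done
None
```

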